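# Strip a drawn sample cup from its die with gap-set tweezers and hold it over the light pad

### The job

Take the sprung cup tweezers from their white stand, reach their toes into the slot of the steel die under the flange of the freshly drawn aluminium cup, and squeeze them to the marked 20 mm tip gap, so that the flange is carried on the toes while the thin wall is not pinched. Lift the cup out of the die on the toes alone and hold it for the pinhole check over the middle of the light pad, level and about 8 cm above it, with the gap kept steady at the mark; do not touch the cup with the gripper and leave the other things alone. The job finishes while you are still holding the tweezers with the cup on them: do not put anything down or let go.

Things in the scene. Friction and masses are not known exactly. Their poses are not given: they have to be found in the camera images.
- tweezers_grip (a point): Grip centre of the sprung steel cup tweezers (60 g), midway between their two ribbed blue grip plates (14 mm wide in x, 16 mm tall, this point at mid-height). They stand upright, toes down, loose in the stand. z: up along them; y: across the legs, the way they close. Over their outer faces the plates measure 51 mm when free, 41 mm at the marked gap, where plates and legs are parallel.
- tweezers_top (a point): Top of the tweezers: a solid bend 16 x 12 mm that joins the legs, 46 mm above the grip centre. The undersides of the toes are 45 mm below the grip centre. The leaf spring pushes each grip plate outward with 3 to 6 N all the way to the mark, so any light squeeze is enough to lift the tweezers.
- tweezers_left (a joint): Closing angle (rad) of the left leg about the bend, 40 mm above the grip centre: 0 free (tip gap 38 mm), 0.106 at the marked gap of 20 mm, 0.19 nearly shut; the right leg mirrors it. 0.01 rad changes the gap by 1.7 mm. The mark on the tweezers is the red line on their aluminium gap scale; at the marked gap it meets the outer face of the right leg.
- toe_left (a point): Middle of the inner edge of the left (+y) toe of the tweezers, half-way up its 3 mm thickness. Each toe is a flat foot turned inward, 14 mm wide in x and 8.5 mm long in y from this edge to the outer face of its leg. The tip gap is the distance between the two toe points.
- toe_right (a point): The same point of the right (-y) toe.
- stand: White plastic stand of the tweezers, fixed: foot 60 x 86 x 4 mm, well 28 x 70 mm outside, 20 x 62 mm inside, long way along y, floor 4 mm and walls 18 mm above the worktop. Origin at the underside centre.
- die: Lower half of a cup-drawing die, steel, fixed: foot 92 x 84 x 8 mm, body 72 x 64 mm (x, y), top at 34 mm. A slot 20 mm wide, 10 mm deep, runs right across the top along y, open at both ends, between two flat lands; the cup's 18 mm bore is in the middle of its floor. Red lines on the lands, 10 mm either side of the centre in y, mark the 20 mm gap. Origin at the underside centre.
- cup_flange (a point): Centre of the underside of the cup's flange; z is the cup's axis. Thin drawn aluminium cup, 24 mm tall, about 15 g: flange 28 mm across, 2 mm thick, at the top; body 16 mm across under the flange, 14 mm at the bottom, 22 mm below this point. In the die the flange rests on the two lands and bridges the slot, this point 34 mm above the worktop.
- cup: The same drawn cup; origin at the centre of its bottom.
- tweezers: The same tweezers; origin on their middle line at the level of the toes' undersides at the marked gap, 45 mm below the grip centre.
- light_pad: Flat black light pad with a glowing white face, fixed, 110 x 110 x 9.5 mm; origin at the underside centre.
- specimen_cup_2: Bystander: white specimen cup with blue lid, 44 mm across, 53 mm tall; origin under its centre.
- specimen_cup_3: Bystander: specimen cup with orange lid, same size, beside the blue one.
- decapper: Bystander: orange tube decapper, 35 mm across, 70 mm tall; origin under its centre.
Not all that is in view belongs to the job. Of the things shaped like the cup, the aluminium one is meant.

How it is judged:
By the outcome, as a careful person would: the job done as asked, in the order asked, and still so for the second after the job is handed in, while the arm keeps its last pose, push and grip.
It also fails if it takes over 45 s, if anything falls off the work surface, if the arm or the gripper's body presses on something with over 40 N, if the wrist force passes 120 N, or if a joint passes its speed limit or range.

### The arm

A 6-joint arm with a two-finger parallel gripper is mounted at the origin on a cart in front of the work surface, level with it; the furniture and walls round the work are solid. World frame = base frame: x ahead of the robot, y to its left, z up, the work surface at z = 0. Lengths are in m, angles in rad, forces in N, time in s.
With the tool pointing down it reaches from about 0.275 to 0.825 m from the base axis. Payload 4.9 kg.
Tool frame: the origin (TCP) lies midway between the tips of the shut fingers; the grasp point (between the pads) lies 19 mm behind it; z points along the fingers, y is the line along which they close (so a half turn about z gives the same grasp; the last joint's range is limited). The gripper opens to 85 mm and grips with 20 to 120 N. Pads are 22 mm wide; open, the fingers measure 114 mm over their backs; the gripper's body (76 mm by 85 mm) begins 54 mm behind the grasp point. The pads swing forward as they close: fully open they stand 13 mm farther back than shut.
Start: joints at [1.081, 0.326, -0.193, 1.052, 0, 1.437], TCP at [0.192, 0.516, 0.231] pointing down, gripper open.
Joint ranges: [-2.65, 2.65], [-0.97, 1.79], [-1.3, 1.35], [-1.93, 2.1], [-1.47, 1.37], [-3.14, 3.14]. Speed limits (rad/s): [2.57, 2.57, 3.14, 3.14, 3.14, 3.14].

### API

Orientations are given as a unit quaternion [w, x, y, z].
In Python, from cell import arm gives the robot as it stands. The module is installed in compiled form; this text tells all that it offers.
- The arm moves only by the shell command python3 -m crank 'ROWS' [OPENING] [FORCE]. ROWS is JSON, a list that holds one entry, the list of rows, each a list of 4 numbers: the shift along the tool's x, y, z in m, then the turn about the tool's z in degrees. A call has 1 to 10 rows; each row is the pose to reach, as a shift and turn from the pose commanded when the call began, along the tool's axes at that moment; what a row does not reach only later rows make up. A row lasts 1/10 s, in which the tool goes at most 50 mm and 8.59 degrees, less where a joint would pass 70% of its speed; a pose out of reach is approached as far as the arm can. A call with a gripper value outside its range is refused whole. OPENING is the closure in counts, from 0 (fully open) to 255 (shut), set as the call begins (- or left out, the last holds). The fingers move at their own pace and stop on an object; FORCE is the grip in N (left out, the last holds). Time passes only in rows, so rows that repeat a pose let the fingers close. It gives the time, the measured TCP pose, the force, the opening and the grip force at its end, in the units of the state.
- arm.get_state(): the state, without advancing time (a new reading comes with each control period).
- arm.get_image(name): name is "side" or "top" or "wrist"; returns the picture (480x640x3 uint8, red, green, blue); there is no depth.
- arm.camera_params(name): a dict with "mtx" (3x3 intrinsics, pixels), "dist" ([k1, k2, p1, p2, k3] as OpenCV has them; the pictures are not rectified), "rvec" (rotation vector, rad) and "tvec" (3), from world to camera coordinates, as OpenCV has them; the wrist camera has in their place "T_tool_cam" (4x4, takes a point from camera to tool coordinates, whose origin is the TCP and whose axes are the flange's). Camera axes: x right, y down, z forward; pixel columns grow to the right and rows downward; lengths in m; the calibration is good to about 2 mm. A picture is of the moment at which its call begins: read the wrist's pose just before it. camera_params takes no time and is no camera call.
- arm.hand_in(): hands the job in; it is judged then, once.
The state is a dict: "clock": time; "joints": joint angles; "joint_velocities": joint speeds; "effort": joint torques, N m; "position": TCP position; "tool_rot": TCP orientation; "contact_force": force on the tool from outside, world axes, zero at the start; "moment": the same for the moment, N m; "grip_width": opening from 0.0 (shut) to 1.0 (fully open); "gripper_force": force on a finger pad.
Only numpy, scipy, OpenCV 4.12 (cv2) and the standard library are available. Lean on these libraries where they do the work, as an engineer would, in place of code of your own. Each camera call takes 0.05 s, during which the arm holds its last target. There are 200 camera calls.

## Working session

There is one attempt and no reset: what is moved stays moved. The work goes in short steps, Python scripts to look and compute and a shell command to move; the robot and the scene stay as the last step left them, time stands still between calls to the robot, and variables do not carry over. Pictures are saved under pics/ and viewed, at most 10 in all, crops included, and the job is handed in when it is done.

```bash
mkdir -p pics
cat > h.py <<'E'
import numpy as np, cv2
from cell import arm
from scipy.spatial.transform import Rotation as R
def cam(name):
    p=arm.camera_params(name); K=np.array(p["mtx"],float); d=np.array(p["dist"],float)
    if name=="wrist":
        s=arm.get_state(); q=s["tool_rot"]; T=np.eye(4); T[:3,:3]=R.from_quat([q[1],q[2],q[3],q[0]]).as_matrix(); T[:3,3]=s["position"]
        M=np.linalg.inv(T@np.array(p["T_tool_cam"]))
        return K,d,M[:3,:3],M[:3,3]
    return K,d,cv2.Rodrigues(np.array(p["rvec"],float))[0],np.array(p["tvec"],float).ravel()
def ray(c,px):
    K,d,Rm,t=c; u=cv2.undistortPoints(np.array([[px]],float),K,d)[0,0]
    v=Rm.T@np.array([u[0],u[1],1]); return -Rm.T@t, v/np.linalg.norm(v)
def onz(c,px,z):
    o,v=ray(c,px); return o+v*(z-o[2])/v[2]
def onx(c,px,x):
    o,v=ray(c,px); return o+v*(x-o[0])/v[0]
def proj(c,P):
    K,d,Rm,t=c; return cv2.projectPoints(np.array(P,float).reshape(-1,3),cv2.Rodrigues(Rm)[0],t,K,d)[0].reshape(-1,2)
def two(c1,p1,c2,p2):
    o1,v1=ray(c1,p1);o2,v2=ray(c2,p2)
    A=np.stack([v1,-v2],1); s=np.linalg.lstsq(A,o2-o1,rcond=None)[0]
    a=o1+s[0]*v1;b=o2+s[1]*v2; return (a+b)/2,np.linalg.norm(a-b)
def snap(name,f):
    c=cam(name); im=arm.get_image(name); cv2.imwrite("pics/"+f+".png",im[:,:,::-1]); return c,im
E
python3 - <<'E'
from h import *
for n in ["side","top"]:
    c,im=snap(n,n+"0"); print(n,"cam at",-c[2].T@c[3],"axis",c[2][2], "K",c[0][0,0])
s=arm.get_state(); print(s)
p=arm.camera_params("wrist"); print(p["T_tool_cam"])
E
```

```text
side cam at [0.32836975 0.75241127 0.61777428] axis [ 0.27458188 -0.71799076 -0.63960461] K 463.34649948616556
top cam at [0.40614322 0.12449523 0.91110029] axis [ 0.2003023   0.0172295  -0.97958263] K 458.1387432103319
{'clock': 0.1, 'joints': array([ 1.08081231e+00,  3.26881101e-01, -1.93514401e-01,  1.05199137e+00,
        1.24698889e-05,  1.43661201e+00]), 'joint_velocities': array([ 0.0002526 , -0.0012654 ,  0.00322064, -0.00039965, -0.00074823,
       -0.0001732 ]), 'effort': array([ 3.66244749e-04, -4.44239366e+01,  2.63037050e+01,  7.89756799e-03,
       -1.98900748e-04,  2.41694477e-05]), 'position': array([0.19131084, 0.51508499, 0.23056238]), 'tool_rot': array([-2.50117257e-04,  1.76962913e-01,  9.84217199e-01, -7.54945502e-04]), 'contact_force': array([ 0.08543965, -0.42078542,  0.84718911]), 'moment': array([-0.06051321, -0.02163335, -0.03424967]), 'gripper_force': 0.0, 'grip_width': 1.002056916263892}
[[-1.07442915e-03 -9.50139974e-01 -3.11821863e-01  7.97763840e-02]
 [ 9.99999405e-01 -9.61680605e-04 -5.15349762e-04  5.45242925e-05]
 [ 1.89781371e-04 -3.11822232e-01  9.50140442e-01 -1.41905129e-01]
 [ 0.00000000e+00  0.00000000e+00  0.00000000e+00  1.00000000e+00]]
```

View pics/top0.png

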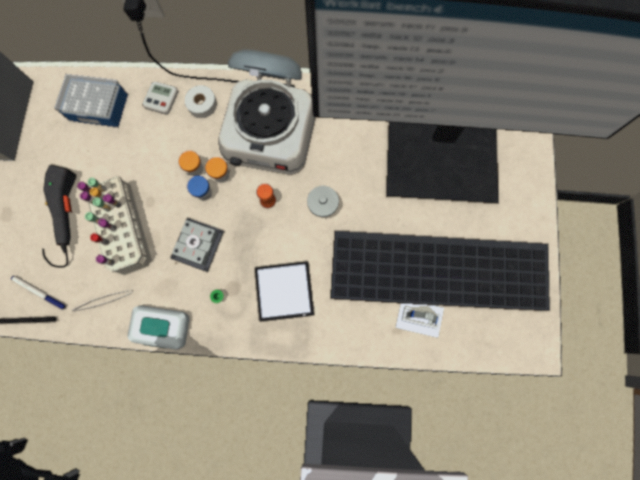

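View pics/side0.png

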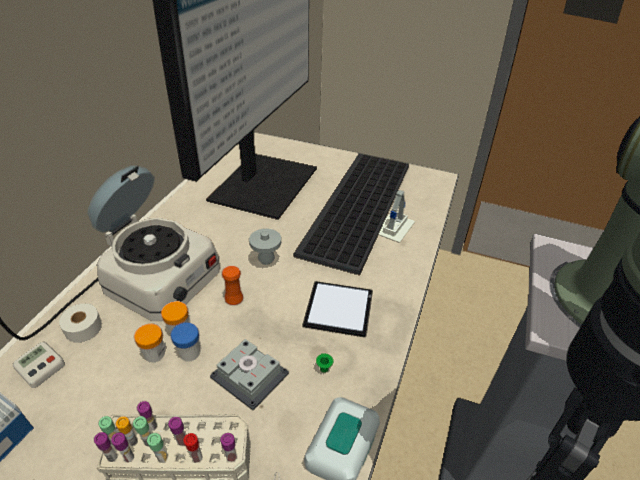

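The top view shows the stand with tweezers at (421,318), the die with the aluminium cup at (195,243) and the pad at (284,291). Cup look-alikes in the top view are the green cup at (217,296) and the grey disc at (323,201). The choice is the aluminium cup sitting in the die at (195,243). Next I measure, and check the choice in a close crop.

Run:
```python
from h import *
ct,cs=cam("top"),cam("side")
t=cv2.imread("pics/top0.png"); s=cv2.imread("pics/side0.png")
def crop(im,x,y,w,h,W,H): return cv2.resize(im[y:y+h,x:x+w],(W,H),interpolation=cv2.INTER_CUBIC)
a=crop(t,165,213,60,60,400,400); b=crop(t,392,295,60,45,400,300)
d=crop(s,370,185,50,60,400,300*0+480)[:300]; e=crop(s,205,333,90,75,400,300)
cv2.imwrite("pics/crops.png",np.vstack([np.hstack([cv2.resize(a,(400,300)),b]),np.hstack([crop(s,370,183,60,60,400,300),e])]))
def rect(im,lo,hi,roi,z,c,name):
    x,y,w,h=roi; hsv=cv2.cvtColor(im,cv2.COLOR_BGR2HSV)[y:y+h,x:x+w]
    m=cv2.inRange(hsv,lo,hi); cn=max(cv2.findContours(m,0,2)[0],key=cv2.contourArea)
    P=np.array([onz(c,p+[x,y],z)[:2] for p in cn[:,0].astype(float)])*1000
    (cx,cy),(w_,h_),an=cv2.minAreaRect(P.astype(np.float32)); print(name,(cx,cy),(w_,h_),an, cn.reshape(-1,2).mean(0)+[x,y])
rect(t,(0,0,0),(180,255,80),(240,250,85,80),.0095,ct,"pad")
rect(t,(0,0,225),(180,22,255),(390,295,62,45),.004,ct,"stand")
rect(t,(0,0,0),(180,255,110),(160,205,70,75),.008,ct,"die foot")
for n,p,z in [("cup",(193,242),.036),("tw",(421,315),.1)]: print(n,onz(ct,p,z))
print("cup 2view",two(ct,(193,242),cs,(248.5,364)))
```

```text
pad (483.8586120605469, 201.37020874023438) (104.99172973632812, 77.09867095947266) 10.590104103088379 [302.29411765 283.62745098]
stand (425.199951171875, -50.39799118041992) (79.60171508789062, 15.584837913513184) 75.8474349975586 [417.30434783 328.02173913]
die foot (563.3162841796875, 399.2619323730469) (82.51056671142578, 88.45697784423828) 74.00863647460938 [201.2244898  245.15646259]
cup [0.56223254 0.39945443 0.036     ]
tw [ 0.44610174 -0.03772243  0.1       ]
cup 2view (array([0.56201028, 0.40043909, 0.03194939]), np.float64(0.0019143570115832708))
```

View pics/crops.png

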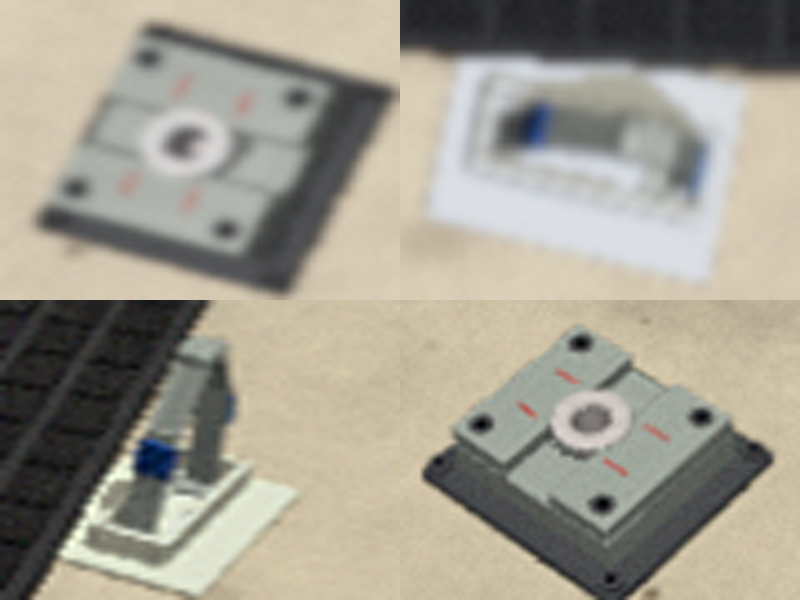

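The crops confirm the light-metal cup sits in the die slot between the red lines, and the sprung tweezers with blue plates stand in the white stand against the keyboard. Now I compute the yaws and the move to over the stand.

Run:
```python
from h import *
ct,cs=cam("top"),cam("side"); np.set_printoptions(precision=4,suppress=True)
px=lambda a:(392+(a[0]-400)*.15,295+a[1]*.15)
F=np.array([onz(ct,px(a),.004) for a in [(425,218),(712,282),(745,85),(455,60)]]); print(F[:,:2])
for i in range(4): v=(F[i]-F[(i+1)%4])[:2]; print("edge",np.linalg.norm(v),np.degrees(np.arctan2(v[1],v[0])))
print("stand centre",F.mean(0))
ps=lambda a:(370+a[0]*.15,183+(a[1]-300)*.2)
print("top bend 2view",two(ct,px((650,135)),cs,ps((202,348))))
sc=F.mean(0)[:2]
s=arm.get_state(); q=s["tool_rot"]; Rt=R.from_quat([q[1],q[2],q[3],q[0]]).as_matrix()
print("yaw tool y",np.degrees(np.arctan2(Rt[1,1],Rt[0,1])))
tgt=np.array([*sc,.231]); print("shift tool", Rt.T@(tgt-s["position"]))
```

```text
[[ 0.4233 -0.0081]
 [ 0.4095 -0.0933]
 [ 0.4676 -0.1018]
 [ 0.47   -0.0152]]
edge 0.08635700521659682 80.78259174566159
edge 0.05872945915625804 171.66341363390666
edge 0.0866770265663821 -91.58751541240298
edge 0.04721630225857105 -8.664729324663517
stand centre [ 0.4426 -0.0546  0.004 ]
top bend 2view (array([ 0.4454, -0.055 ,  0.091 ]), np.float64(0.0032159131208010835))
yaw tool y 69.61418809678979
shift tool [-0.434  -0.4465  0.0002]
```

```bash
python3 -m crank '[[[-0.03,-0.03,0,-1],[-0.065,-0.066,0.002,-2.5],[-0.1,-0.101,0.005,-4],[-0.135,-0.137,0.01,-6],[-0.17,-0.173,0.01,-8],[-0.205,-0.209,0.01,-9],[-0.24,-0.245,0.01,-10],[-0.275,-0.28,0.01,-11.2],[-0.31,-0.316,0.01,-11.2],[-0.345,-0.352,0.01,-11.2]]]' 0 20
python3 -c "
from h import *; s=arm.get_state(); q=s['tool_rot']; Rt=R.from_quat([q[1],q[2],q[3],q[0]]).as_matrix(); print(Rt.T@(np.array([.446,-.0555,.2])-s['position']))"
```

```text
clock: 1.1
position: [0.3922, 0.0644, 0.2213]
tool_rot: [0.0, 0.08, 0.997, 0.0]
contact_force: [0.7, 0.7, 0.7]
grip_width: 0.997
gripper_force: 0.0
[-0.07229441 -0.10972802  0.02129558]
```

```bash
python3 -m crank '[[[-0.025,-0.038,0.005,0],[-0.05,-0.076,0.012,0],[-0.067,-0.1,0.02,0],[-0.072,-0.109,0.021,0],[-0.072,-0.109,0.021,0],[-0.072,-0.109,0.021,0]]]'
python3 - <<'E'
from h import *
c,im=snap("wrist","w1"); print(arm.get_state()["position"])
E
```

```text
clock: 1.7
position: [0.4449, -0.0518, 0.2002]
tool_rot: [-0.001, 0.08, 0.997, 0.0]
contact_force: [0.9, 0.5, 0.2]
grip_width: 1.002
gripper_force: 0.0
[ 0.44491784 -0.05149019  0.20038534]
```

View pics/w1.png

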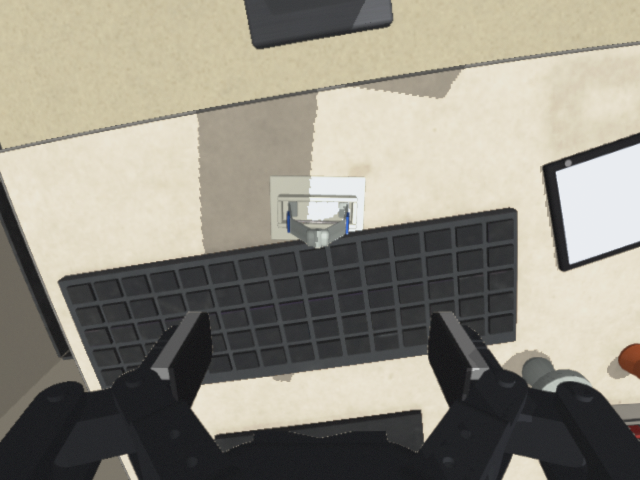

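The wrist view shows the stand foot at (270–365, 177–240) nearly axis-aligned, blue plates at (289,221) and (348,219), and the bend at (320,238). I refine numerically.

```bash
cat >> h.py <<'E'
def blobs(im,lo,hi,roi,k=2):
    x,y,w,h=roi; m=cv2.inRange(cv2.cvtColor(im,cv2.COLOR_RGB2HSV)[y:y+h,x:x+w],lo,hi)
    n,l,st,ce=cv2.connectedComponentsWithStats(m); o=np.argsort(-st[1:,4])[:k]+1
    return [(ce[i]+[x,y],st[i]+[x,y,0,0,0]) for i in o]
def delta(P):
    s=arm.get_state(); q=s['tool_rot']; Rt=R.from_quat([q[1],q[2],q[3],q[0]]).as_matrix(); return Rt.T@(np.array(P)-s['position'])
E
python3 - <<'E'
from h import *; np.set_printoptions(precision=4,suppress=True)
im=cv2.imread("pics/w1.png")[:,:,::-1].copy(); c=cam("wrist")
pl=[]
for ce,st in blobs(im,(100,120,60),(130,255,255),(260,180,110,80)):
    P=onz(c,ce,.053); pl.append(P); print("blue",ce,st,P)
pl.sort(key=lambda p:p[1]); v=pl[1]-pl[0]; print("mid",(pl[0]+pl[1])/2,"sep",np.linalg.norm(v),"yaw",np.degrees(np.arctan2(v[1],v[0])))
a,b=onz(c,(270,177),.004),onz(c,(365,177),.004); v=b-a; print("foot edge",a,b,np.linalg.norm(v),np.degrees(np.arctan2(v[1],v[0])))
print("foot centre", (a+b)/2+.03*np.array([v[1],-v[0],0])/np.linalg.norm(v))
print("bend",onz(c,(320,238),.095)); 
cv2.imwrite("pics/w1c.png",cv2.resize(im[165:255,260:380,::-1],(800,600),interpolation=cv2.INTER_CUBIC))
E
```

```text
blue [346.8696 222.6087] [346 213   3  21  46] [ 0.4484 -0.0304  0.053 ]
blue [288.2857 222.0476] [287 212   3  20  42] [ 0.4406 -0.0759  0.053 ]
mid [ 0.4445 -0.0531  0.053 ] sep 0.04615059127680038 yaw 80.25879839384896
foot edge [ 0.4097 -0.0906  0.004 ] [ 0.4232 -0.0072  0.004 ] 0.08444016289406894 80.82508748474147
foot centre [ 0.4461 -0.0537  0.004 ]
bend [ 0.4443 -0.0512  0.095 ]
```

View pics/w1c.png

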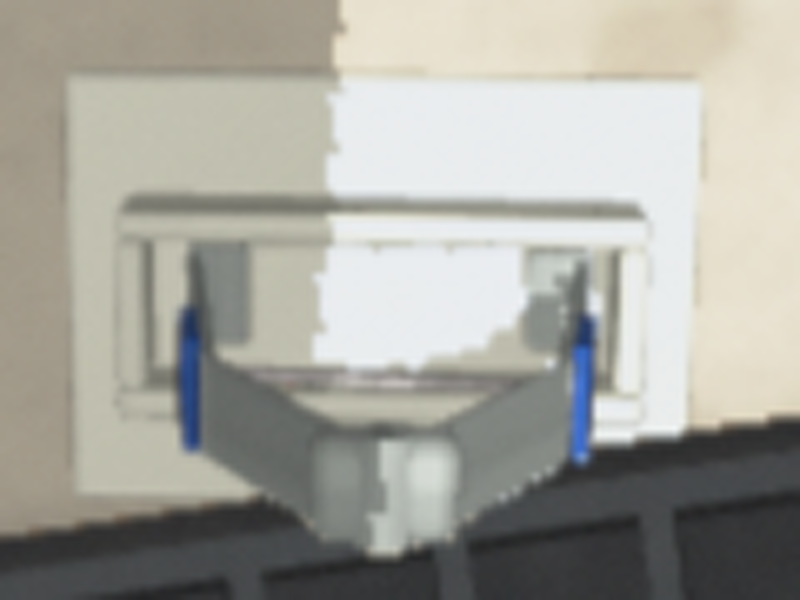

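```bash
python3 -m crank '[[[0,-0.0015,0.03,0],[0,-0.0015,0.065,0],[0,-0.0015,0.1,0],[0,-0.0015,0.125,0],[0,-0.0015,0.135,0],[0,-0.0015,0.135,0],[0,-0.0015,0.135,0]]]'
python3 - <<'E'
from h import *
print(arm.get_state()["position"],delta([.4446,-.053,.03]))
E
```

```text
clock: 2.45
position: [0.4461, -0.0538, 0.0663]
tool_rot: [0.001, 0.08, 0.997, -0.0]
contact_force: [-0.3, -0.3, -0.1]
grip_width: 1.0
gripper_force: 0.0
[ 0.44610088 -0.05384269  0.06631495] [0.00166367 0.00059725 0.03631272]
```

```bash
python3 -m crank '[[[0.001,0,0.015,0],[0.001,0.0005,0.03,0],[0.001,0.0005,0.036,0],[0.001,0.0005,0.036,0],[0.001,0.0005,0.036,0],[0.001,0.0005,0.036,0]]]' 90 20
python3 -m crank '[[[0,0,0,0],[0,0,0,0],[0,0,0,0]]]' 106 20
python3 - <<'E'
from h import *
c,im=snap("wrist","w2"); print(arm.get_state()["position"])
E
```

```text
clock: 3.05
position: [0.4453, -0.0538, 0.0301]
tool_rot: [0.001, 0.08, 0.997, -0.0]
contact_force: [-0.2, -0.1, -0.1]
grip_width: 0.647
gripper_force: 0.0
clock: 3.35
position: [0.4454, -0.0538, 0.03]
tool_rot: [0.001, 0.08, 0.997, -0.0]
contact_force: [-0.0, 1.1, 5.8]
grip_width: 0.585
gripper_force: 5.1
[ 0.4453587  -0.05386364  0.03001205]
```

View pics/w2.png

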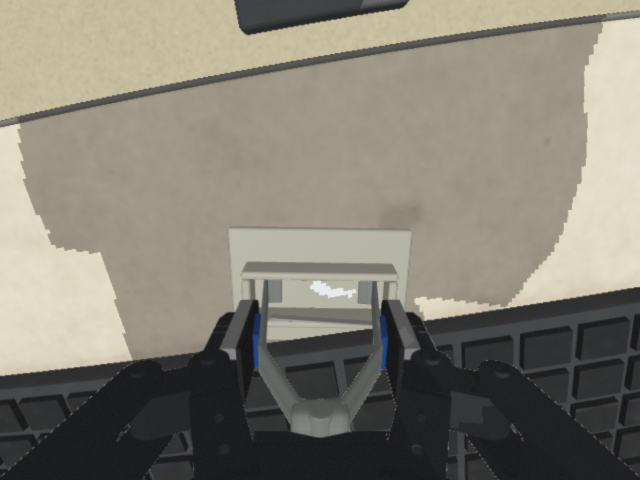

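Pads are on both blue plates, lightly squeezed (5 N, 49.7 mm), and the tweezers are gripped. Lifting.

```bash
python3 -m crank '[[[0,0,-0.003,0],[0,0,-0.01,0],[0,0,-0.025,0],[0,0,-0.05,0],[0,0,-0.08,0],[0,0,-0.11,0],[0,0,-0.13,0],[0,0,-0.135,0],[0,0,-0.135,0]]]'
python3 - <<'E'
from h import *
print(delta([.555,.3935,.16]))
E
```

```text
clock: 4.3
position: [0.4448, -0.0536, 0.1648]
tool_rot: [0.001, 0.08, 0.997, -0.0]
contact_force: [0.5, -0.5, -1.0]
grip_width: 0.587
gripper_force: 2.8
[-0.03742288  0.45900115  0.00475154]
```

```bash
python3 -m crank '[[[-0.001,0.01,0,0],[-0.003,0.035,0,1],[-0.006,0.07,0,2],[-0.009,0.11,0,3],[-0.012,0.15,0,4],[-0.015,0.19,0,5],[-0.018,0.23,0,6],[-0.022,0.27,0,7],[-0.025,0.31,0,7.5],[-0.028,0.35,0,7.5]]]'
python3 -m crank '[[[-0.003,0.035,0,0],[-0.005,0.065,0,0],[-0.005,0.09,0,0],[-0.005,0.105,0,0],[-0.005,0.109,0,0],[-0.005,0.109,0,0],[-0.005,0.109,0,0],[-0.005,0.109,0,0]]]'
python3 - <<'E'
from h import *
c,im=snap("wrist","w3"); print(arm.get_state()["position"],delta([.5622,.3995,.16]))
E
```

```text
clock: 5.3
position: [0.5268, 0.2896, 0.1622]
tool_rot: [-0.001, 0.145, 0.989, -0.001]
contact_force: [-0.3, -0.2, -0.6]
grip_width: 0.585
gripper_force: 2.8
clock: 6.1
position: [0.5637, 0.3895, 0.164]
tool_rot: [-0.0, 0.146, 0.989, -0.0]
contact_force: [0.2, 0.5, -0.7]
grip_width: 0.588
gripper_force: 2.8
[0.56393295 0.38959892 0.16432076] [0.00451023 0.00898388 0.0043187 ]
```

View pics/w3.png

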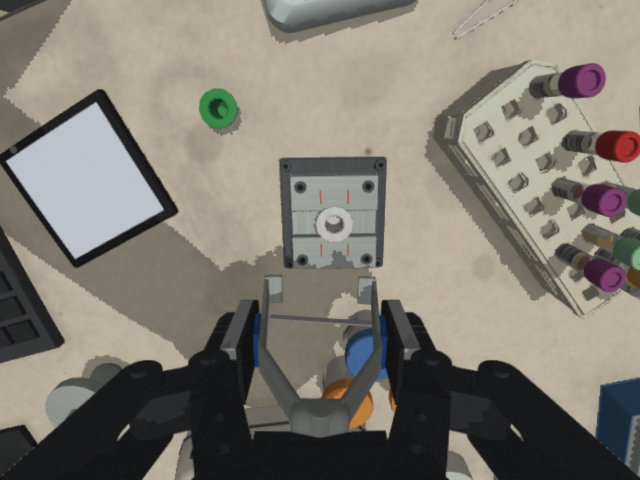

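Wrist view: aluminium cup at (334,223) in the die, foot corners about (280,157), (386,157), (382,268), (285,268). Toes are at (272,289) and (366,290), straddling it. I compute the die yaw and the cup-to-toe offset.

Run:
```python
from h import *; np.set_printoptions(precision=4,suppress=True)
im=cv2.imread("pics/w3.png")[:,:,::-1].copy(); c=cam("wrist")
g=cv2.cvtColor(im,cv2.COLOR_RGB2GRAY)
# red lines
reds=[b for b in blobs(im,(0,60,80),(12,255,255),(295,180,75,85),4)]+[]
for ce,st in reds: print("red",ce,st[2:],onz(c,ce,.034))
# cup flange circle
x,y,w,h=305,198,58,50
m=cv2.inRange(cv2.cvtColor(im,cv2.COLOR_RGB2HSV)[y:y+h,x:x+w],(0,0,190),(180,60,255))
cn=max(cv2.findContours(m,0,2)[0],key=cv2.contourArea); (u,v),r=cv2.minEnclosingCircle(cn); e=cv2.fitEllipse(cn); print("cup",u+x,v+y,r,e)
P=onz(c,(e[0][0]+x,e[0][1]+y),.036); print("cup",P, "in tool",delta(P))
F=np.array([onz(c,p,.008) for p in [(280,157),(386,157),(382,268),(285,268)]])
for i in range(4): d=F[(i+1)%4]-F[i]; print("foot",np.linalg.norm(d),np.degrees(np.arctan2(d[1],d[0])))
print("foot centre",F.mean(0))
s=arm.get_state(); q=s["tool_rot"]; Rt=R.from_quat([q[1],q[2],q[3],q[0]]).as_matrix(); print("tool y yaw",np.degrees(np.arctan2(Rt[1,1],Rt[0,1])))
zt=s["position"][2]-.026+.003
for p in [(281,289),(358,290),(272,278),(366,278),(272,300),(366,301)]: print("toe",p,delta(onz(c,p,zt)))
for p in [(261,340),(383,340)]: print("plate",delta(onz(c,p,s["position"][2]+.02)))
print(im[278:306:3,250:300:3].mean(2).astype(int))
cv2.imwrite("pics/w3c.png",np.hstack([cv2.resize(im[265:345,250:330,::-1],(400,400),interpolation=2),cv2.resize(im[265:345,315:395,::-1],(400,400),interpolation=2)]))
```

```text
red [347.5185 196.2593] [ 2 14 27] [0.5464 0.4159 0.034 ]
red [347.48 249.76] [ 2 13 25] [0.586  0.4048 0.034 ]
red [320.3 197.7] [ 2 14 20] [0.5417 0.3967 0.034 ]
red [320.7647 249.1765] [ 2 13 17] [0.5797 0.3856 0.034 ]
cup 334.5 209.5 3.5356338024139404 ((29.461366653442383, 11.928750991821289), (5.761682510375977, 6.3859663009643555), 98.62875366210938)
cup [0.5529 0.404  0.036 ] in tool [0.0147 0.0107 0.1283]
foot 0.08184222613889744 73.25352035611895
foot 0.09234888806816034 -15.872285460512694
foot 0.0820276556436257 -106.807474954295
foot 0.09225892930754351 164.01342641188933
foot centre [0.5634 0.4011 0.008 ]
tool y yaw 73.26005418127669
toe (281, 289) [ 0.0015 -0.0185  0.023 ]
toe (358, 290) [0.0009 0.0182 0.023 ]
toe (272, 278) [ 0.0072 -0.0226  0.023 ]
toe (366, 278) [0.0071 0.0218 0.023 ]
toe (272, 300) [-0.0044 -0.023   0.023 ]
toe (366, 301) [-0.005   0.0223  0.023 ]
plate [ 0.001  -0.0218 -0.02  ]
plate [ 0.001   0.0234 -0.02  ]
[[107 107 107 110 109 126 140 145 144 148 141 113 114 117 117 116 116]
 [107 107 107 107 109  80  99 146 146 147 143 112 116 117 116 116 116]
 [108 110 110 108 108  77  97 144 146 148 143 111 116 115 118 115 115]
 [110 109 106 108 107  77  96 145 145 149 143 113 116 118 116 115 115]
 [106 108 107 107 108  77  77 146 145 148 144 111 115 116 114 116 116]
 [104 105 105 106  98  76  69 143 140 113  98 109 114 115 115 116 117]
 [106 106 105 106  94  75  68  98  97 100  98 110 117 115 115 116 117]
 [ 94  87  85 106  91  74  62  98  97 100  96 108 115 116 116 118 115]
 [ 75  24  20  92  90  72  65  91  95  96  97 114 115 115 116 117 116]
 [ 69  23  18  88  85  71  76 110 110 112 112 115 115 115 116 115 115]]
```

View pics/w3c.png

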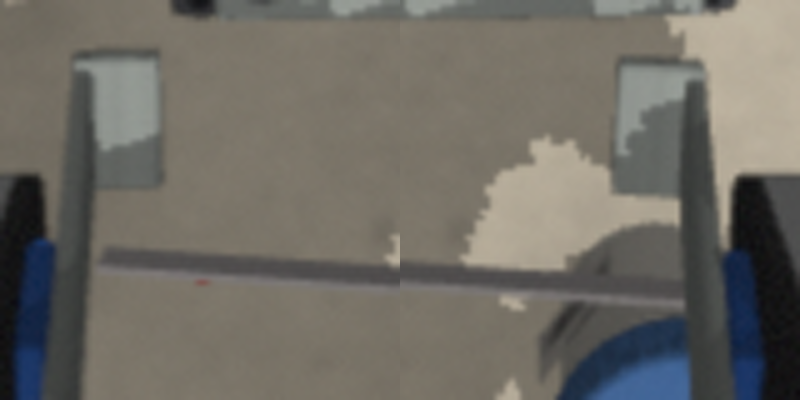

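Toes in tool frame sit at about (1.2, ±18) mm, and the cup centre at about (3.7, 10.7) mm. The red mark on the scale shows near the right leg. I shift (2.5, 10.7) mm, turn −1° and descend partway, then look again.

```bash
python3 -m crank '[[[0.0015,0.006,0.01,-0.5],[0.0025,0.0107,0.03,-1],[0.0025,0.0107,0.055,-1],[0.0025,0.0107,0.072,-1],[0.0025,0.0107,0.08,-1],[0.0025,0.0107,0.08,-1],[0.0025,0.0107,0.08,-1],[0.0025,0.0107,0.08,-1]]]'
python3 - <<'E'
from h import *
c,im=snap("wrist","w4"); print(arm.get_state()["position"])
cv2.imwrite("pics/w4c.png",cv2.resize(im[190:370,200:440,::-1],(800,600),interpolation=2))
E
```

```text
clock: 6.95
position: [0.5656, 0.4019, 0.0856]
tool_rot: [0.001, 0.136, 0.991, 0.001]
contact_force: [-0.7, 0.0, -0.4]
grip_width: 0.585
gripper_force: 2.8
[0.56559763 0.40186912 0.08563358]
```

View pics/w4c.png

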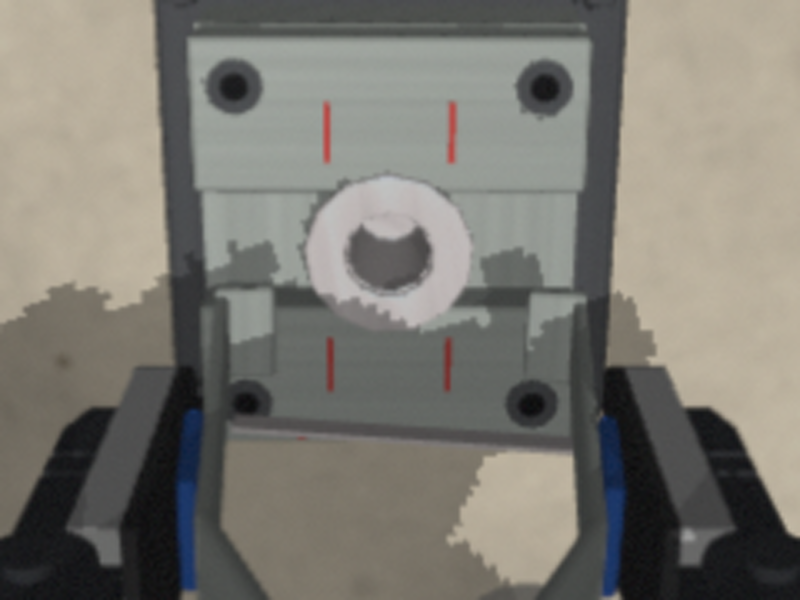

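Toes are at crop rows 289–377, inner edges at columns 273 and 528. The flange centre is at about (389,252), the red lines at (327,132), (452,132), (330,364), (447,364). Computing the offset numerically.

Run:
```python
from h import *; np.set_printoptions(precision=4,suppress=True)
c=cam("wrist"); s=arm.get_state(); f=lambda a:(200+a[0]*.3,190+a[1]*.3)
z=s["position"][2]
T=[delta(onz(c,f(a),z-.023)) for a in [(273,289),(273,375),(528,293),(528,378)]]; print("toes",np.array(T))
t=np.mean(T,0); print("mid",t)
d=(T[2]+T[3]-T[0]-T[1])/2; print("toe line turn deg",np.degrees(np.arctan2(-d[0],d[1])),"gap",d[1])
Rr=[delta(onz(c,f(a),.034)) for a in [(327,132),(452,132),(330,364),(447,364)]]; print("red",np.array(Rr)); r=np.mean(Rr,0)
for a,b in [(0,1),(2,3)]: d=Rr[b]-Rr[a]; print("turn y",np.degrees(np.arctan2(-d[0],d[1])))
for a,b in [(2,0),(3,1)]: d=Rr[b]-Rr[a]; print("turn x",np.degrees(np.arctan2(d[1],d[0])))
k=delta(onz(c,f((389,252)),.036)); e=[delta(onz(c,f(a),.036)) for a in [(306,252),(472,252),(389,175),(389,330)]]
print("cup",k,"edges",np.array(e)); 
S=[delta(onz(c,f(a),.034)) for a in [(205,190),(580,190)]]; S2=[delta(onz(c,f(a),.034)) for a in [(230,291),(290,292)]]; print("slot edges",np.array(S),np.array(S2))
print("shift to cup",k-t,"to red",r-t)
```

```text
toes [[ 0.0078 -0.0179  0.023 ]
 [-0.0057 -0.0183  0.023 ]
 [ 0.0072  0.0182  0.023 ]
 [-0.0063  0.0186  0.023 ]]
mid [0.0008 0.0002 0.023 ]
toe line turn deg 0.965481504712726 gap 0.036499171622927096
red [[ 0.0225 -0.0115  0.0516]
 [ 0.0225  0.0084  0.0516]
 [-0.0185 -0.0118  0.0516]
 [-0.0185  0.008   0.0517]]
turn y 0.0867915200883883
turn y 0.0928928623944971
turn x 0.3901096227904327
turn x 0.47685454164592844
cup [ 0.0027 -0.0017  0.0496] edges [[ 0.0028 -0.0152  0.0496]
 [ 0.0027  0.0118  0.0496]
 [ 0.0159 -0.0016  0.0496]
 [-0.0112 -0.0017  0.0496]]
slot edges [[ 0.0127 -0.0314  0.0516]
 [ 0.0127  0.0292  0.0517]] [[-0.005  -0.0281  0.0516]
 [-0.0052 -0.0182  0.0516]]
shift to cup [ 0.002  -0.0019  0.0266] to red [ 0.0012 -0.0019  0.0286]
```

```bash
python3 -m crank '[[[0.0008,-0.001,0,-0.6],[0.0016,-0.0019,0.004,-0.6],[0.0016,-0.0019,0.01,-0.6],[0.0016,-0.0019,0.016,-0.6],[0.0016,-0.0019,0.018,-0.6],[0.0016,-0.0019,0.018,-0.6]]]'
python3 - <<'E'
from h import *; np.set_printoptions(precision=4,suppress=True)
c,im=snap("wrist","w5"); s=arm.get_state(); print(s["position"],s["contact_force"])
g=cv2.cvtColor(im,cv2.COLOR_RGB2HSV)
# cup flange mask + red marks now
for ce,st in blobs(im,(0,90,80),(10,255,255),(250,120,160,200),5): print("red",ce,st,delta(onz(c,ce,.034)))
m=cv2.inRange(cv2.cvtColor(im,cv2.COLOR_RGB2HSV)[150:320,260:380],(150,5,60),(180,40,255))|cv2.inRange(cv2.cvtColor(im,cv2.COLOR_RGB2HSV)[150:320,260:380],(0,5,60),(8,40,255))
n,l,st,ce=cv2.connectedComponentsWithStats(m); i=1+np.argmax(st[1:,4]); b=st[i]; print("cup box",b+[260,150,0,0,0]); 
for u,v in [(b[0]-.5,b[1]+b[3]/2),(b[0]+b[2]-.5,b[1]+b[3]/2),(b[0]+b[2]/2,b[1]-.5),(b[0]+b[2]/2,b[1]+b[3]-.5)]: print(delta(onz(c,(u+260,v+150),.036)))
E
```

```text
clock: 7.6
position: [0.5622, 0.3997, 0.0654]
tool_rot: [-0.001, 0.131, 0.991, -0.0]
contact_force: [-0.0, 1.2, -0.6]
grip_width: 0.583
gripper_force: 2.8
[0.5625 0.3999 0.0658] [ 0.3185  0.0158 -0.5021]
red [302.0182 246.3455] [301 237   3  20  55] [ 0.0203 -0.0088  0.0318]
red [343.5 247. ] [343 238   2  19  38] [0.02   0.0111 0.0318]
red [340.7 316. ] [340 314   3   5  10] [-0.0175  0.0104  0.0318]
red [302.4286 314.2857] [302 313   2   4   7] [-0.0165 -0.0092  0.0318]
cup box [ 295  264   55   47 1807]
[-0.0005 -0.0128  0.0298]
[-0.0005  0.0144  0.0298]
[0.0122 0.001  0.0298]
[-0.0132  0.0011  0.0298]
```

```bash
python3 -m crank '[[[-0.001,0.0007,0,0],[-0.001,0.0007,0.003,0],[-0.001,0.0007,0.007,0],[-0.001,0.0007,0.01,0],[-0.001,0.0007,0.011,0],[-0.001,0.0007,0.011,0]]]'
python3 - <<'E'
from h import *; np.set_printoptions(precision=4,suppress=True)
c,im=snap("wrist","w6"); s=arm.get_state(); print(s["position"],s["contact_force"],s["moment"])
cv2.imwrite("pics/w6c.png",cv2.resize(im[210:390,200:440,::-1],(800,600),interpolation=2))
for n in("side","top"): snap(n,n+"6")
E
```

```text
clock: 8.25
position: [0.5636, 0.4003, 0.0549]
tool_rot: [-0.0, 0.131, 0.991, -0.0]
contact_force: [-0.1, -0.2, -0.1]
grip_width: 0.587
gripper_force: 2.8
[0.5638 0.4004 0.0551] [-0.1842 -0.8476 -0.0381] [-0.0203 -0.0638 -0.0456]
```

No contact felt, and the toes are in the slot. Now I squeeze to the mark (41 mm, about 0.482).

```bash
python3 -m crank '[[[0,0,0,0],[0,0,0,0],[0,0,0,0]]]' 119 20
python3 -m crank '[[[0,0,0,0],[0,0,0,0],[0,0,0,0],[0,0,0,0]]]' 132 20
python3 - <<'E'
from h import *; np.set_printoptions(precision=4,suppress=True)
c,im=snap("wrist","w7"); s=arm.get_state(); print(s["position"],s["contact_force"],s["moment"],s["grip_width"]*85)
cv2.imwrite("pics/w7c.png",cv2.resize(im[230:380,220:420,::-1],(800,600),interpolation=2))
E
```

```text
clock: 8.7
position: [0.5639, 0.4005, 0.0554]
tool_rot: [0.0, 0.131, 0.991, 0.0]
contact_force: [-0.3, -0.1, -0.3]
grip_width: 0.53
gripper_force: 3.3
clock: 9.1
position: [0.5638, 0.4004, 0.0553]
tool_rot: [-0.0, 0.131, 0.991, -0.0]
contact_force: [-0.2, -0.1, -1.0]
grip_width: 0.48
gripper_force: 4.4
[0.5638 0.4004 0.0553] [-0.2564  1.0596  0.3662] [-0.0336 -0.016   0.0704] 40.79436902503703
```

View pics/w7c.png

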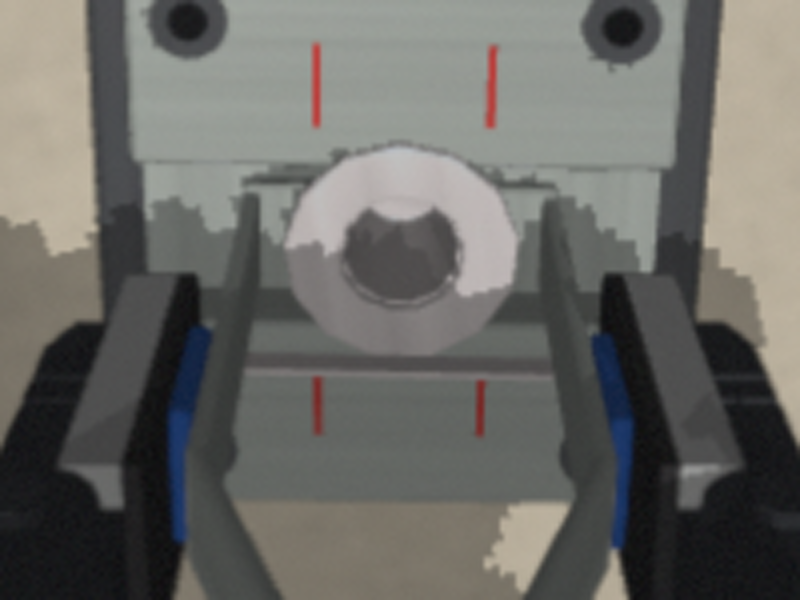

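The toes sit under the flange, legs at columns 258 and 542 are symmetric about the cup centre (402), and the red scale mark has gone to the right leg's outer face (width 40.8–41 mm). Lifting slowly.

```bash
python3 -m crank '[[[0,0,-0.001,0],[0,0,-0.002,0],[0,0,-0.003,0],[0,0,-0.004,0],[0,0,-0.006,0],[0,0,-0.008,0],[0,0,-0.01,0],[0,0,-0.012,0],[0,0,-0.014,0],[0,0,-0.016,0]]]'
python3 -m crank '[[[0,0,-0.003,0],[0,0,-0.007,0],[0,0,-0.012,0],[0,0,-0.02,0],[0,0,-0.03,0],[0,0,-0.042,0],[0,0,-0.055,0],[0,0,-0.065,0],[0,0,-0.071,0],[0,0,-0.073,0]]]'
python3 - <<'E'
from h import *; np.set_printoptions(precision=4,suppress=True)
c,im=snap("wrist","w8"); s=arm.get_state(); print(s["position"],s["contact_force"],s["grip_width"]*85)
# cup flange: pinkish-white mask near previous location
H=cv2.cvtColor(im,cv2.COLOR_RGB2HSV)
m=(cv2.inRange(H,(150,5,60),(180,40,255))|cv2.inRange(H,(0,5,60),(8,40,255)))[240:340,260:380]
n,l,st,ce=cv2.connectedComponentsWithStats(m); i=1+np.argmax(st[1:,4]); b=st[i]; print("cup box",b+[260,240,0,0,0])
zf=s["position"][2]-.0244+.002
for u,v in [(b[0]-.5,b[1]+b[3]/2),(b[0]+b[2]-.5,b[1]+b[3]/2),(b[0]+b[2]/2,b[1]-.5),(b[0]+b[2]/2,b[1]+b[3]-.5)]: print(delta(onz(c,(u+260,v+240),zf)))
# pad from top and side initial pictures, bright face 
for n in("top","side"):
    cc=cam(n); t=cv2.cvtColor(cv2.imread("pics/"+n+"0.png"),cv2.COLOR_BGR2HSV)
    x,y,w,h=(245,252,80,75) if n=="top" else (300,278,80,62)
    mm=cv2.inRange(t[y:y+h,x:x+w],(0,0,200),(180,35,255)) 
    cn=max(cv2.findContours(mm,0,1)[0],key=cv2.contourArea)
    P=np.array([onz(cc,p+[x,y],.0095)[:2] for p in cn[:,0].astype(float)]).astype(np.float32)*1000
    print(n,cv2.minAreaRect(P), cv2.boundingRect(cn))
E
```

```text
clock: 10.15
position: [0.5638, 0.4004, 0.0715]
tool_rot: [-0.0, 0.131, 0.991, 0.0]
contact_force: [-0.6, 0.2, -0.5]
grip_width: 0.484
gripper_force: 4.4
clock: 11.15
position: [0.5643, 0.4007, 0.1455]
tool_rot: [0.001, 0.131, 0.991, 0.0]
contact_force: [-0.3, 0.3, -0.6]
grip_width: 0.489
gripper_force: 4.4
[0.5641 0.4006 0.1451] [ 0.3266 -0.3023  0.6619] 41.13235928279954
cup box [ 292  264   57   52 1951]
[ 0.0009 -0.0134  0.0224]
[0.0009 0.0138 0.0224]
[0.0145 0.0004 0.0224]
[-0.0128  0.0004  0.0224]
top ((481.5931091308594, 216.20867919921875), (91.79889678955078, 91.92288970947266), 10.315284729003906) (14, 14, 51, 51)
side ((480.29058837890625, 216.10914611816406), (93.44686889648438, 92.82562255859375), 10.714029312133789) (8, 6, 60, 46)
```

The cup rides on the toes: flange centre in tool frame (0.9, 0.2) mm, 27 mm across, matching the toe midpoint. Both views put the pad centre at (0.481, 0.216).

```bash
python3 -c "
from h import *; print(delta([.4815,.2165,.136])-np.array([.0008,.0002,0]))"
```

```text
[ 0.03107396 -0.19949254  0.00896807]
```

```bash
python3 -m crank '[[[0,-0.001,0,0],[0.001,-0.005,0,0],[0.002,-0.012,0,0],[0.004,-0.023,0,0],[0.006,-0.037,0,0],[0.008,-0.054,0,0],[0.011,-0.073,0,0],[0.014,-0.092,0,0],[0.017,-0.111,0,0],[0.02,-0.13,0,0]]]'
python3 -m crank '[[[0.003,-0.018,0.001,0],[0.006,-0.034,0.002,0],[0.008,-0.047,0.004,0],[0.01,-0.057,0.005,0],[0.011,-0.064,0.007,0],[0.011,-0.068,0.008,0],[0.011,-0.0695,0.009,0],[0.011,-0.0695,0.009,0],[0.011,-0.0695,0.009,0]]]'
python3 - <<'E'
from h import *; np.set_printoptions(precision=4,suppress=True)
c,im=snap("wrist","w9"); s=arm.get_state(); print(s["position"],s["contact_force"],s["grip_width"]*85)
H=cv2.cvtColor(im,cv2.COLOR_RGB2HSV)
m=(cv2.inRange(H,(150,5,60),(180,40,255))|cv2.inRange(H,(0,5,60),(8,40,255)))[240:340,260:380]
n,l,st,ce=cv2.connectedComponentsWithStats(m); i=1+np.argmax(st[1:,4]); b=st[i]; print("cup box",b+[260,240,0,0,0])
m=cv2.inRange(H,(0,0,0),(180,255,70)); m[:, :60]=0
# bright pad face minimum-area rect
f=cv2.inRange(H,(100,3,190),(135,40,255)); k=max(cv2.findContours(f,0,2)[0],key=cv2.contourArea); print("face px",cv2.boundingRect(k),cv2.contourArea(k))
P=np.array([onz(c,p,.0095)[:2] for p in k[:,0].astype(float)]).astype(np.float32)*1000; print("face",cv2.minAreaRect(P))
for n in("top","side"): snap(n,n+"9")
E
```

```text
clock: 12.2
position: [0.5098, 0.2788, 0.144]
tool_rot: [-0.0, 0.131, 0.991, -0.0]
contact_force: [-0.6, 0.6, -0.7]
grip_width: 0.48
gripper_force: 4.4
clock: 13.1
position: [0.4823, 0.2162, 0.1353]
tool_rot: [0.0, 0.131, 0.991, 0.0]
contact_force: [0.4, -0.0, -1.1]
grip_width: 0.482
gripper_force: 4.4
[0.4822 0.2162 0.1353] [ 0.4959 -0.1858 -0.9528] 41.095638172192196
cup box [ 292  267   57   49 1971]
face px (234, 142, 168, 140) 13539.0
face ((480.6575012207031, 216.35218811035156), (92.8193130493164, 92.89443969726562), 10.259626388549805)
```

Wrist view puts the pad face centre at (0.4807, 0.2164), under 1 mm from the cup axis. The flange blob lost 3 rows, so I check that numerically for tilt.

Run:
```python
from h import *; np.set_printoptions(precision=4,suppress=True)
for n in("w8","w9"):
    im=cv2.imread(f"pics/{n}.png"); print(n)
    for u in (305,320,335): print(u,[tuple(int(k) for k in im[v,u]) for v in range(258,276,2)],'|',[int(im[v,u].mean()) for v in range(310,322)])
# side view: projection of expected flange rim and bottom
c=cam("side"); s=arm.get_state(); im=cv2.imread("pics/side9.png")
x,y=.4815,.2164; 
p=proj(c,[[x,y,.1135],[x,y,.0895],[x,y,.136]]); print(p)
u,v=p[0].astype(int); print(cv2.cvtColor(im,cv2.COLOR_BGR2GRAY)[v-12:v+34:2,u-22:u+24:2])
```

```text
w8
305 [(59, 62, 117), (59, 63, 118), (57, 61, 117), (59, 61, 117), (59, 61, 109), (149, 150, 154), (183, 185, 190), (183, 185, 191), (182, 184, 191)] | [126, 124, 118, 117, 115, 117, 118, 116, 99, 81, 79, 79]
320 [(103, 108, 104), (86, 88, 88), (76, 77, 79), (164, 160, 158), (192, 192, 191), (190, 191, 192), (189, 190, 193), (186, 188, 191), (185, 185, 190)] | [121, 119, 121, 120, 119, 117, 113, 114, 111, 83, 79, 79]
335 [(107, 110, 108), (103, 106, 103), (99, 103, 100), (101, 104, 102), (99, 102, 99), (143, 143, 143), (187, 188, 190), (185, 186, 191), (184, 186, 192)] | [120, 123, 144, 162, 165, 164, 164, 164, 157, 106, 81, 78]
w9
305 [(214, 207, 201), (215, 207, 201), (215, 207, 201), (214, 207, 201), (208, 199, 194), (170, 170, 171), (193, 194, 199), (192, 194, 200), (192, 193, 201)] | [131, 131, 125, 123, 122, 124, 123, 121, 111, 85, 82, 82]
320 [(215, 207, 201), (147, 143, 141), (79, 80, 82), (160, 157, 157), (200, 201, 200), (198, 198, 200), (197, 199, 201), (196, 196, 200), (194, 195, 201)] | [126, 126, 125, 125, 125, 123, 124, 125, 121, 88, 82, 80]
335 [(215, 207, 202), (214
[... 1788 characters left out ...]
128 147 120 128 128]
 [ 93 115 121 131 138 136 131 128 130 128 126 128 148 206 202 205 209 207
  206 212 200 201 203]
 [109  73  39  31  28  36  86 113 113 117 194 163 211 210 212 210 205 202
  203 202 205 205 209]
 [240 242 245 245 211 153 142 103  76  41  34  67  99 142 185 190 194 210
  211 205 208 209 208]
 [235 232 234 232 232 235 237 239 242 244 214 175 155 139 106  47  37  47
   67 134 141 187 191]
 [233 232 233 232 233 233 233 232 233 234 233 235 236 239 237 241 246 214
  159 144 112  75  45]
 [235 234 232 233 230 233 233 233 233 232 234 233 232 233 234 233 233 235
  235 237 237 240 242]
 [232 231 234 231 234 232 232 232 234 233 235 233 235 232 234 233 235 232
  231 234 232 234 235]]
```

The flange edges are in the same pixels before and after, so only the mask changed. The cup is level, the side view agrees with its height, and the gap is steady at 41 mm. Handing in.

```bash
python3 -m crank '[[[0,0,0,0],[0,0,0,0],[0,0,0,0]]]'; python3 -c "
from cell import arm; print(arm.hand_in())"
```

```text
clock: 13.55
position: [0.482, 0.2159, 0.1353]
tool_rot: [0.0, 0.131, 0.991, 0.0]
contact_force: [0.4, 0.0, -0.4]
grip_width: 0.485
gripper_force: 4.4
the job is handed in; nothing more can be done
None
```

The job is handed in at 13.6 s with the aluminium cup hanging on the toes over the middle of the light pad, its bottom about 8 cm above the face by calculation, level, with the tweezers still held at the 20 mm mark (plates about 41 mm); the judge's verdict was not shown.

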